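Pack hat flanges alternately in a guarded drying bay

ROBOT

A 6-joint arm with a two-finger parallel gripper is mounted at the origin on a cart in front of the work surface, level with it; the furniture and walls round the work are solid. World frame = base frame: x ahead of the robot, y to its left, z up, the work surface at z = 0. Lengths are in mm, angles in rad, forces in N, time in s.
With the tool pointing down it reaches from about 350 to 875 mm from the base axis. Payload 4.2 kg.
Tool frame: the origin (TCP) lies midway between the tips of the shut fingers; the grasp point (between the pads) lies 19 mm behind it (arm.hold_point_z is the distance from the TCP to the grasp point, in mm); z points along the fingers, y is the line along which they close (so a half turn about z gives the same grasp; the last joint's range is limited). The gripper opens to 85 mm and grips with 20 to 120 N. Pads are 22 mm wide; open, the fingers measure 114 mm over their backs; the gripper's body (76 mm by 85 mm) begins 54 mm behind the grasp point. The pads swing forward as they close: fully open they stand 13 mm farther back than shut.
Start: joints at [1.417, 0.385, 0.008, 0, -1.194, -0.259], TCP at [250.701, 572.493, 195.812] pointing down, gripper open.
Joint ranges: [-3.14, 3.14], [-1.21, 2.06], [-1.07, 1.41], [-3.16, 2.05], [-2.99, -0.16], [-3.1, 3.1]. Speed limits (rad/s): [2.79, 2.79, 3.14, 3.14, 3.14, 3.14].

INTERFACE

Orientations are given as a unit quaternion [x, y, z, w].
In Python, from bench import arm, vision gives the robot as it stands. The module is installed in compiled form; this text tells all that it offers.
- The arm moves only by the tool servo_tool, never from a script. Its argument "plan" is a list of rows, each a list of 7 numbers: the shift along the world's x, y, z each as a share of 300 mm, from -1 to 1, then the turn, a rotation vector about the world's x, y, z each as a share of 2 rad, from -1 to 1, then the opening, from 0 (shut) to 1 (fully open). A call has 1 to 20 rows; each row shifts and turns the commanded pose from where the row before left it; what a row does not reach is not made up. A row lasts 1/8 s, in which the tool goes at most 62.5 mm and 10.7 degrees, less where a joint would pass 70% of its speed; a pose out of reach is approached as far as the arm can. A call with a number of a shift or a turn outside -1 to 1 is refused whole. A call with a gripper value outside its range is refused whole. The fingers move at their own pace and stop on an object; the grip force is fixed at half the most. Time passes only in rows, so rows that do not move let the fingers close. It gives the time, the measured TCP pose, the force, the opening and the grip force at its end, in the units of the state.
- arm.read_state(): the state, without advancing time (a new reading comes with each control period).
- vision.get_image(name): name is "scene" or "side" or "wrist"; returns a dict with "image" (480x640x3 uint8, red, green, blue), "z_map" (480x640 float32, mm along the optical axis (not along the pixel's ray), 0 where there is no reading), "K" (3x3 intrinsics, pixels), "world_to_cam" (4x4, takes a point from world to camera coordinates); the wrist camera has in their place "mount" (4x4, takes a point from camera to tool coordinates, whose origin is the TCP and whose axes are the flange's). Camera axes: x right, y down, z forward; pixel columns grow to the right and rows downward; lengths in mm; the calibration is good to about 2 mm. A picture is of the moment at which its call begins: read the wrist's pose just before it.
- arm.job_done(): hands the job in; it is judged then, once.
The state is a dict: "clock": time; "joints": joint angles; "joint_vel": joint speeds; "joint_efforts": joint torques, N m; "position": TCP position; "ee_rot": TCP orientation; "contact_force": force on the tool from outside, world axes, zero at the start; "wrist_torque": the same for the moment, N m; "gripper_width": finger opening in mm; "grasp_force": force on a finger pad.
Only numpy, scipy, OpenCV 4.12 (cv2) and the standard library are available. Lean on these libraries where they do the work, as an engineer would, in place of code of your own. Each camera call takes 0.05 s, during which the arm holds its last target. There are 200 camera calls.

TASK

Slide the guard of the drying bay fully open, take the air cylinder out of the bay and lay it on the middle of the rubber mat, and stand all the hat-shaped flanges that are on the table in the bay in one tight row, alternately hub up and hub down just as they stand now, so that each flange's rim laps over or under the rim of its neighbour. Then slide the guard fully shut over them. Leave the other things on the table where they are.

Things in the scene. Friction and masses are not known exactly. Their poses are not given: they have to be found in the camera images.
- drying_bay: grey fixed unit, 296 (x) x 206 mm; its bay is a trough for one row along x: floor 6 mm over the table, inside x -142..142, y -36..36 mm; lips at its sides 10 mm over the floor; 55 mm high end cheeks; fan housing 46 mm high at y -72..-160. Hub-up beside hub-down: spacing 50 mm at the tightest, 53 in a full row of five, rims lap below 64. Origin: under the bay's centre; x away from the robot, y left
- guard (a joint): clear sliding guard over the bay (window 296 x 86 mm in an aluminium frame, 56 to 62 mm above the table), in m: 0 shut, fully over the bay; 0.115 fully open, at its stop; opens along the bay's -y (to the robot's right) and stays where it is left; about 2 N moves it
- guard_handle (a point): centre of the guard's handle: a black bar 110 mm long along the bay's x, 14 x 14 mm in section, on two posts 90 mm apart, free below for 26 mm. 95 mm above the table, at the bay's y = +12 mm when shut; it moves with the guard. Axes as those of the bay
- air_cylinder: pneumatic cylinder with two blue fittings on top, 32 mm wide (its x), 120 mm long (its y), 44 mm high with the fittings. The block, to be gripped, is 32 mm wide and high, from y = -30 to +59 mm; thin rod at the -y end; fittings 12 mm thick at y = -10 and +40 mm. It lies along the bay at the start, under the guard. Origin: centre of its underside
- mat: flat black rubber mat fixed to the table, 150 mm (its x) by 80 mm, 3 mm thick. Origin: centre of its underside
- tape_roll: roll of black tape lying flat, 58 mm in diameter, 19 mm high, a bystander among the flanges. Origin: centre of its underside. The flanges stand between two fixed aluminium stop bars 28 mm high along y, their inner faces at x = 0.364 m (table's front edge) and 0.538 m (foot of the grey trainer box, which is 100 mm high with its front at x = 0.56 m)
- fuse_tin: round tin with a red lid, 54 mm in diameter, 24 mm high, a bystander. Origin: centre of its underside
- mug: mug, 90 mm high, at the left, a bystander
- hub_up_1: hat-shaped turned aluminium flange standing hub up: a round rim 64 mm in diameter and 16 mm thick below, a round hub 36 mm in diameter and 20 mm high on top of it; 36 mm high in all, about 0.25 kg. Origin: centre of its underside; z up
- hub_up_2: hat-shaped turned aluminium flange standing hub up: a round rim 64 mm in diameter and 16 mm thick below, a round hub 36 mm in diameter and 20 mm high on top of it; 36 mm high in all, about 0.25 kg. Origin: centre of its underside; z up
- hub_down_1: the same hat-shaped flange standing hub down: hub, 36 mm in diameter and 20 mm high, below; rim, 64 mm in diameter and 16 mm thick, on top (20 to 36 mm above its foot); 36 mm high in all, about 0.25 kg. Origin: centre of its underside (the end of the hub); z up. One to three of these are present, the others absent (None)
- hub_down_2: the same hat-shaped flange standing hub down: hub, 36 mm in diameter and 20 mm high, below; rim, 64 mm in diameter and 16 mm thick, on top (20 to 36 mm above its foot); 36 mm high in all, about 0.25 kg. Origin: centre of its underside (the end of the hub); z up. One to three of these are present, the others absent (None)
- hub_down_3: the same hat-shaped flange standing hub down: hub, 36 mm in diameter and 20 mm high, below; rim, 64 mm in diameter and 16 mm thick, on top (20 to 36 mm above its foot); 36 mm high in all, about 0.25 kg. Origin: centre of its underside (the end of the hub); z up. One to three of these are present, the others absent (None)

How it is judged:
By the outcome, as a careful person would: the job done as asked, in the order asked, and still so for the second after the job is handed in, with the robot touching nothing.
Of hub_down_1, hub_down_2, hub_down_3 only 1 to 3 are there at a start; the rules pass over those that are not, and their reading is None.
At some moment in a run one of hub_up_1, hub_up_2, hub_down_1, hub_down_2, hub_down_3 may be knocked a few centimetres aside while the robot is not near it.
It also fails if it takes over 210 s, if anything falls off the work surface, if the arm or the gripper's body presses on something with over 40 N, if the wrist force passes 120 N, or if a joint passes its speed limit or range.

## Working session

There is one attempt and no reset: what is moved stays moved. The work goes in short steps, Python scripts to look and compute and a tool call to move; the robot and the scene stay as the last step left them, time stands still between calls to the robot, and variables do not carry over. Pictures are saved under pics/ and viewed, at most 17 in all, crops included, and the job is handed in when it is done.

Besides the shell and the picture viewer there is one more tool, called after ">>>" as a command line: name --pt "numbers of a row" for each row, then --argument value for the rest. servo_tool: Moves the arm, as the interface text tells. Its arguments: {"type":"object","properties":{"plan":{"type":"array"}},"required":["plan"]}

```bash
mkdir -p pics; cat > h.py <<'E'
import numpy as np, cv2
from bench import arm, vision
from scipy.spatial.transform import Rotation as R
def cam(name):
    s=arm.read_state(); d=vision.get_image(name)
    if name=='wrist':
        T=np.eye(4);T[:3,:3]=R.from_quat(s['ee_rot']).as_matrix();T[:3,3]=s['position']
        d['c2w']=T@d['mount']
    else: d['c2w']=np.linalg.inv(d['world_to_cam'])
    return d
def cloud(d):
    z=d['z_map'].astype(float);v,u=np.mgrid[:480,:640];K=d['K']
    P=np.stack([(u-K[0,2])/K[0,0]*z,(v-K[1,2])/K[1,1]*z,z],-1)
    P=P@d['c2w'][:3,:3].T+d['c2w'][:3,3]
    P[z==0]=np.nan
    return P
def ray(d,u,v,h):
    K=d['K'];r=d['c2w'][:3,:3]@np.array([(u-K[0,2])/K[0,0],(v-K[1,2])/K[1,1],1]);o=d['c2w'][:3,3]
    return o+r*(h-o[2])/r[2]
def save(d,n): cv2.imwrite('pics/'+n+'.png',d['image'][:,:,::-1])
E
python3 - <<'E'
from h import *
s=arm.read_state();print(s['position'],s['ee_rot'],s['contact_force'],s['gripper_width'],arm.hold_point_z)
for n in('scene','side','wrist'):
    d=cam(n);save(d,n+'0');print(n,d['c2w'].round(2).tolist(),d['K'].round(1).tolist())
    np.savez('pics/'+n+'0.npz',**{k:d[k] for k in('image','z_map','K','c2w')})
E
```

```text
[250.44962454 571.88651693 194.72087795] [ 9.78753706e-01 -2.05036517e-01 -1.79970078e-04  1.08508585e-03] [-0.90784093 -0.34034987  0.58400268] 85.33958125091311 18.700000000000003
scene [[0.83, -0.36, 0.43, 150.25], [-0.56, -0.55, 0.62, -304.82], [0.02, -0.75, -0.66, 654.84], [0.0, 0.0, 0.0, 1.0]] [[466.7, 0.0, 323.5], [0.0, 466.7, 237.3], [0.0, 0.0, 1.0]]
side [[-0.97, -0.14, 0.2, 240.27], [-0.25, 0.57, -0.79, 1209.52], [-0.0, -0.81, -0.58, 814.22], [0.0, 0.0, 0.0, 1.0]] [[595.2, 0.0, 318.1], [0.0, 595.2, 241.5], [0.0, 0.0, 1.0]]
wrist [[-0.4, -0.87, -0.29, 325.71], [-0.92, 0.38, 0.13, 539.12], [0.0, 0.32, -0.95, 372.31], [0.0, 0.0, 0.0, 1.0]] [[389.5, 0.0, 324.9], [0.0, 389.5, 235.9], [0.0, 0.0, 1.0]]
```

View pics/scene0.png

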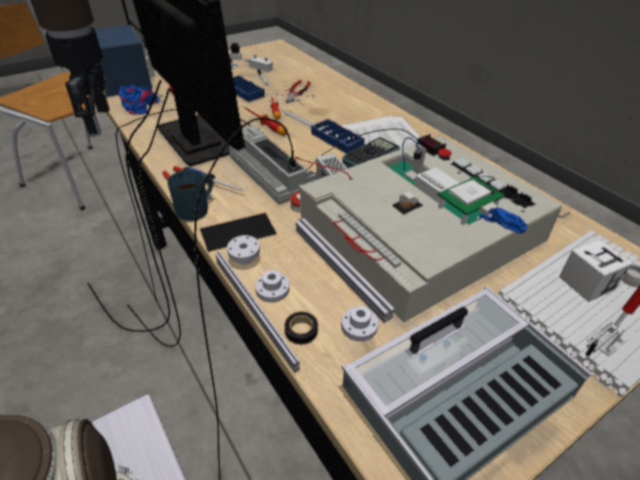

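View pics/side0.png

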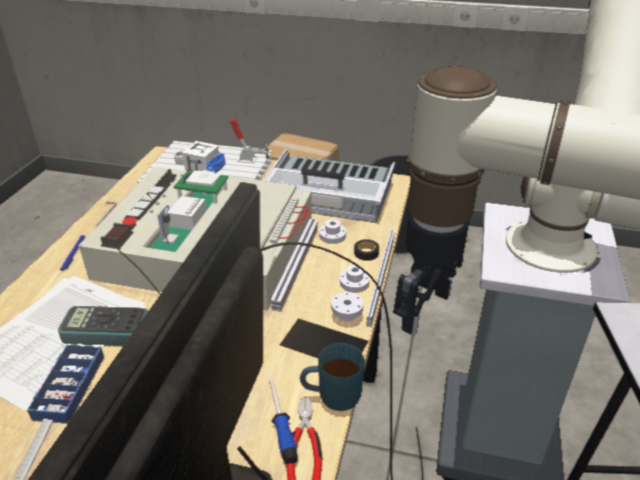

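The scene view shows a hub-down flange at pixel (243,248), two hub-up flanges at (272,285) and (360,322), the tape at (302,326), the mat at (238,231), the mug at (190,190) and the bay with its handle at (440,330). The side view agrees: hub-down at (347,305), hub-up at (354,275) and (332,230), and the tape at (366,248).

```bash
python3 - <<'E'
from h import *
for n in('scene','side'):
    d=dict(np.load(f'pics/{n}0.npz'));P=cloud(d);X,Y,Z=P[...,0],P[...,1],P[...,2]
    tab=(X>340)&(X<700)&(Y>-500)&(Y<450)
    print(n,'table',np.nanmedian(Z[tab&(abs(Z)<8)]))
    def comp(m,name,lo=30):
        k,l,st,c=cv2.connectedComponentsWithStats(m.astype(np.uint8),connectivity=4)
        for i in range(1,k):
            if st[i,4]>lo:
                q=P[l==i];(cx,cy),r=cv2.minEnclosingCircle(q[:,:2].astype(np.float32))
                print(name,st[i,4],c[i].round(),'med',np.median(q,0).round(1),'mec',round(cx,1),round(cy,1),round(2*r,1),'z',q[:,2].min().round(),q[:,2].max().round())
    w=(X>366)&(X<536)&(Y>-160)&(Y<330)
    comp(w&(Z>31)&(Z<42),'z36');comp(w&(Z>12)&(Z<20),'z16');comp(w&(Z>20)&(Z<30),'z20-30')
    im=d['image'].astype(int);dark=im.max(2)<50
    m=w&dark&(Z>-3)&(Z<9)
    k,l,st,c=cv2.connectedComponentsWithStats(m.astype(np.uint8))
    i=1+st[1:,4].argmax();q=P[l==i];print('mat',st[i,4],cv2.minAreaRect(q[:,:2].astype(np.float32)))
    comp((X>350)&(X<900)&(Y<0)&(Y>-500)&dark&(Z>82)&(Z<108),'handle')
    b=(X>330)&(X<900)&(Y<-100)&(Y>-520)&(Z>82)&(Z<108)&dark;q=P[b];print('handle',cv2.minAreaRect(q[:,:2].astype(np.float32)) if len(q) else 0)
    b=(X>330)&(X<760)&(Y<-120)&(Y>-520)&(Z>52)&(Z<66);q=P[b];print('frame',b.sum(),cv2.minAreaRect(q[:,:2].astype(np.float32)))
    comp((im[...,0]>120)&(im[...,1]<60)&(X>340)&(X<700)&(Y>0)&(Y<450),'red',10)
    comp((im[...,2]>im[...,0]+25)&(X>340)&(X<800)&(Y<-100)&(Y>-500)&(Z<70),'blue',4)
E
```

```text
scene table -0.49767524660489926
z36 180 [248. 253.] med [404.6 321.1  34.7] mec 405.9 329.0 57.0 z 31.0 39.0
z36 239 [271. 278.] med [410.2 236.9  35. ] mec 411.8 239.4 38.2 z 31.0 38.0
z36 288 [360. 314.] med [495.2  79.1  35.2] mec 496.7 80.9 38.1 z 31.0 39.0
z36 353 [378. 420.] med [401.2 -86.8  36.4] mec 401.8 -78.3 163.2 z 31.0 42.0
z36 34 [407. 442.] med [ 413.4 -131.9   39.6] mec 413.7 -131.9 21.5 z 34.0 42.0
z16 398 [272. 288.] med [401.8 226.3  15.3] mec 411.4 237.8 64.8 z 12.0 20.0
z16 500 [359. 326.] med [485.3  68.9  15.2] mec 496.0 79.5 64.8 z 12.0 20.0
z16 546 [301. 326.] med [404.3 125.7  17.8] mec 406.6 128.0 60.4 z 12.0 20.0
z16 52 [351. 392.] med [402.8 -20.7  15.9] mec 403.3 -19.2 40.7 z 12.0 20.0
z16 225 [415. 399.] med [478.1 -82.5  14.7] mec 479.7 -81.6 111.7 z 12.0 18.0
z16 187 [386. 440.] med [ 400.7 -106.9   15.8] mec 401.1 -100.6 117.8 z 12.0 20.0
z20-30 96 [247. 258.] med [397.6 315.7  25.6] mec 404.1 326.7 53.7 z 20.0 30.0
z20-30 71 [273. 286.] med [406.9 225.   25. ] mec 411.8 237.2 35.8 z 20.0 30.0
z20-30 75 [359. 324.] med [485.3  67.7  24.8] mec 494.8
[... 1136 characters left out ...]
 19.0
z16 209 [333. 233.] med [487.2  98.8  15.1] mec 494.2 86.3 66.2 z 12.0 20.0
z16 256 [366. 248.] med [404.3 136.8  17.3] mec 404.2 132.5 62.8 z 12.0 20.0
z16 269 [354. 281.] med [407.4 256.9  15.1] mec 409.6 245.0 64.9 z 12.0 20.0
z20-30 59 [335. 201.] med [514.7 -30.   24.2] mec 514.1 -37.8 46.1 z 20.0 30.0
z20-30 53 [333. 230.] med [491.5  99.1  24.8] mec 491.9 90.7 34.8 z 20.0 30.0
z20-30 62 [355. 278.] med [407.2 257.2  25.4] mec 407.8 247.9 34.7 z 20.0 30.0
mat 34 ((400.74603271484375, 156.13526916503906), (44.87140655517578, 13.813037872314453), 10.933582305908203)
handle 0
frame 178 ((576.1893920898438, -161.06484985351562), (82.58465576171875, 367.3017578125), 89.18466186523438)
```

```bash
python3 - <<'E'
import cv2
i=cv2.imread('pics/scene0.png')
cv2.imwrite('pics/c0.png',cv2.resize(i[190:480,180:600],(800,552),interpolation=cv2.INTER_CUBIC))
E
```

```text
(no output)
```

View pics/c0.png

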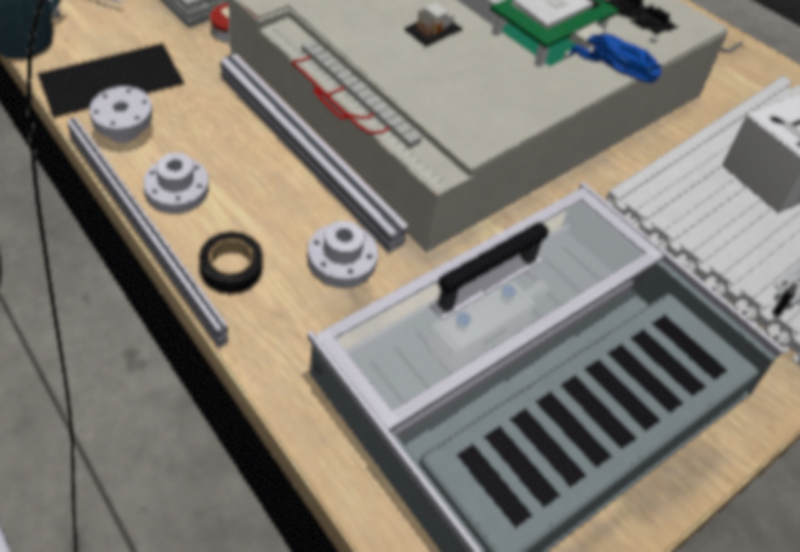

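The crop shows the guard frame with outer corners at (310,338), (585,188), (662,258) and (395,428), the handle from (447,285) to (541,238), and the mat corners at (40,72), (165,44), (184,84) and (54,113). The cylinder is under the glass near (480,310). I'll cast these onto their planes.

```bash
python3 - <<'E'
from h import *
d=dict(np.load('pics/scene0.npz'));s=800/420
f=lambda u,v,h:ray(d,180+u/s,190+v/s,h)[:2].round(1).tolist()
print('frame',[f(*p,62) for p in[(310,338),(585,188),(662,258),(395,428)]])
print('mat',[f(*p,3) for p in[(40,72),(165,44),(184,84),(54,113)]])
print('handle',[f(*p,102) for p in[(442,285),(545,231)]], 'fit',[f(*p,50) for p in[(462,318),(508,291)]])
P=cloud(d);q=P[(P[...,0]>480)&(P[...,0]<620)&(P[...,1]<-10)&(P[...,1]>-80)&(P[...,2]>96)&(P[...,2]<108)]
print('handletop',cv2.minAreaRect(q[:,:2].astype(np.float32)),q.mean(0))
E
```

```text
frame [[398.7, -2.5], [699.0, -11.8], [691.8, -101.8], [406.3, -95.3]]
mat [[369.6, 478.0], [513.1, 446.9], [496.3, 371.8], [355.3, 405.6]]
handle [[492.8, -40.1], [598.3, -45.9]] fit [[516.7, -48.3], [566.7, -49.7]]
handletop ((549.3696899414062, -39.16569519042969), (14.511858940124512, 108.08446502685547), 87.96424865722656) [546.26088599 -40.11839187 100.3235671 ]
```

>>> servo_tool --pt "0.06 -0.1 0.03 0 0 0.063 0" --pt "0.06 -0.12 0.03 0 0 0.063 0" --pt "0.06 -0.14 0.03 0 0 0.063 0" --pt "0.06 -0.14 0.03 0 0 0 0" --pt "0.06 -0.14 0 0 0 0 0" --pt "0.06 -0.14 0 0 0 0 0" --pt "0.06 -0.14 0 0 0 0 0" --pt "0.06 -0.12 0 0 0 0 0" --pt "0 0 0 0 0 0 0" --pt "0 0 0 0 0 0 0"

```text
clock: 1.4
position: [394.7, 260.6, 231.7]
ee_rot: [1.0, -0.018, -0.0, -0.0]
contact_force: [-0.4, 0.0, -0.5]
gripper_width: 0.1
grasp_force: 0.0
```

```bash
cat >> h.py <<'E'
def flanges(d,show=True):
    P=cloud(d);X,Y,Z=P[...,0],P[...,1],P[...,2];out=[]
    w=(X>368)&(X<534)&(Y>10)&(Y<470)
    for lab,lo,hi in(('top36',31,41),('rim16',11,21)):
        k,l,st,c=cv2.connectedComponentsWithStats((w&(Z>lo)&(Z<hi)).astype(np.uint8),connectivity=4)
        for i in range(1,k):
            if st[i,4]>150:
                q=P[l==i];(cx,cy),r=cv2.minEnclosingCircle(q[:,:2].astype(np.float32))
                print(lab,st[i,4],c[i].round(),'mec',round(cx,1),round(cy,1),round(2*r,1),'zmed',np.median(q[:,2]).round(1))
E
python3 - <<'E'
from h import *
s=arm.read_state();print(s['clock'],s['position'],R.from_quat(s['ee_rot']).as_matrix().round(3).tolist(),s['joints'])
d=cam('wrist');print(d['c2w'].round(2).tolist());save(d,'w1');flanges(d)
E
```

```text
1.4 [394.67306177 260.62554031 231.73352819] [[0.999, -0.035, -0.0], [-0.035, -0.999, 0.0], [-0.0, -0.0, -1.0]] [ 9.28182876e-01  9.58117709e-02 -2.88024013e-01 -1.34839382e-04
 -1.18689552e+00  6.07524324e-01]
[[-0.04, -0.95, -0.32, 476.63], [-1.0, 0.03, 0.01, 257.45], [0.0, 0.32, -0.95, 409.23], [0.0, 0.0, 0.0, 1.0]]
top36 1401 [519.  73.] mec 497.6 83.1 36.7 zmed 35.3
top36 3325 [237. 183.] mec 407.0 345.1 64.0 zmed 35.2
top36 1063 [344. 174.] mec 413.1 241.4 35.6 zmed 35.3
rim16 2347 [505.  74.] mec 497.7 82.9 64.3 zmed 15.3
rim16 1978 [343. 168.] mec 413.2 241.3 63.8 zmed 15.2
rim16 1800 [453. 172.] mec 407.8 130.0 58.9 zmed 18.1
```

View pics/w1.png

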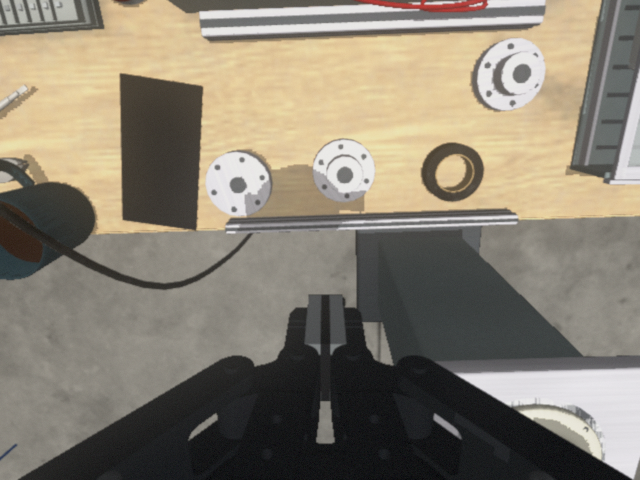

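The wrist view shows hub-down at (237,183), hub-ups at (344,174) and (519,73), the tape at (453,172) and the mat with corners (121,74), (202,87), (196,229), (122,219). Next I'll go towards the guard handle.

>>> servo_tool --pt "0.06 -0.12 0 0 0 0 0" --pt "0.06 -0.12 0 0 0 0 0" --pt "0.06 -0.12 0 0 0 0 0" --pt "0.06 -0.12 0 0 0 0 0" --pt "0.06 -0.12 0 0 0 0 0" --pt "0.06 -0.12 0 0 0 0 0" --pt "0.06 -0.11 0 0 0 0 0" --pt "0 0 0 0 0 0 0" --pt "0 0 0 0 0 0 0"

```text
clock: 2.58
position: [520.6, 12.4, 231.4]
ee_rot: [1.0, -0.017, -0.0, -0.0]
contact_force: [0.7, -0.4, -0.0]
gripper_width: -0.0
grasp_force: 0.0
```

```bash
python3 - <<'E'
from h import *
s=arm.read_state();print(s['clock'],s['position'])
d=cam('wrist');save(d,'w2');P=cloud(d);X,Y,Z=P[...,0],P[...,1],P[...,2]
q=P[(X>450)&(Y<0)&(Y>-80)&(Z>97)&(Z<106)&(d['image'].max(2)<70)];print('handle',len(q),cv2.minAreaRect(q[:,:2].astype(np.float32)),q.mean(0))
q=P[(X>540)&(X<700)&(Y>-40)&(Y<60)&(Z>85)&(Z<115)];
if len(q):print('box',q.min(0),q[q[:,0]>560].min(0))
E
```

```text
2.575 [520.55402579  12.4213602  231.44256188]
handle 1829 ((551.2794799804688, -36.228004455566406), (13.168610572814941, 106.62781524658203), 88.82621765136719) [548.52921853 -36.10855806 100.67682157]
box [540.00393339 -39.99424357  85.01975846] [560.04578042 -39.99424357  85.01975846]
```

View pics/w2.png

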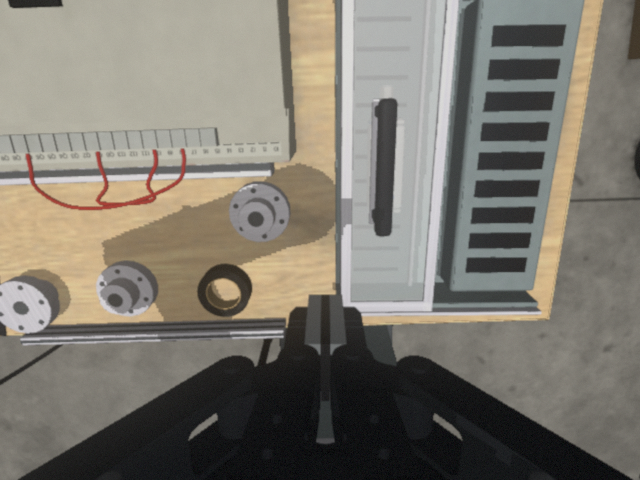

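The view shows the handle at (385,167), the cylinder faint under the glass, a clear gap between the trainer box (right edge at column 290) and the bay, and all three flanges.

>>> servo_tool --pt "0.05 -0.02 -0.1 0 0 0 0" --pt "0.048 -0.02 -0.14 0 0 0 0" --pt "0 0 -0.14 0 0 0 0" --pt "0 0 -0.11 0 0 0 0" --pt "0 0 0 0 0 0 0" --pt "0 -0.03 0 0 0 0 0" --pt "0 -0.04 0 0 0 0 0" --pt "0 -0.04 0 0 0 0 0" --pt "0 -0.05 0 0 0 0 0" --pt "0 -0.05 0 0 0 0 0" --pt "0 -0.05 0 0 0 0 0" --pt "0 -0.04 0 0 0 0 0" --pt "0 -0.03 0 0 0 0 0" --pt "0 -0.02 0 0 0 0 0" --pt "0 -0.01 0 0 0 0 0" --pt "0 0 0 0 0 0 0"

```text
clock: 4.62
position: [550.1, -108.5, 84.8]
ee_rot: [1.0, -0.017, -0.0, -0.0]
contact_force: [0.4, -0.3, 0.3]
gripper_width: 0.1
grasp_force: 0.0
```

>>> servo_tool --pt "0 -0.02 0 0 0 0 0" --pt "0 -0.02 0 0 0 0 0" --pt "0 -0.013 0 0 0 0 0" --pt "0 0 0 0 0 0 0"

```text
clock: 5.12
position: [550.1, -124.8, 84.8]
ee_rot: [1.0, -0.018, -0.0, 0.0]
contact_force: [-0.3, -0.0, 0.6]
gripper_width: -0.2
grasp_force: 0.0
```

```bash
python3 - <<'E'
from h import *
d=cam('scene');P=cloud(d);X,Y,Z=P[...,0],P[...,1],P[...,2]
q=P[(X>490)&(X<530)&(Y<-100)&(Y>-200)&(Z>96)&(Z<108)&(d['image'].max(2)<70)];print(len(q),np.median(q,0))
save(d,'s3')
E
```

```text
0 [nan nan nan]
  return _methods._mean(a, axis=axis, dtype=dtype,
  ret = um.true_divide(
```

View pics/s3.png

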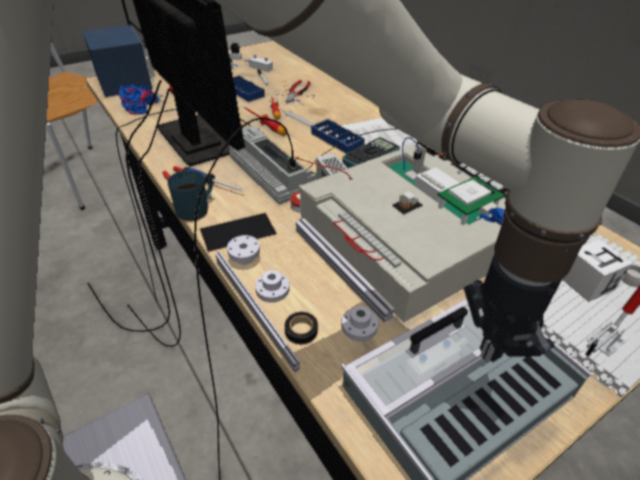

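The handle still appears at (440,330), and the fingers are at (490,345), past it. I'll check that against the geometry.

```bash
python3 - <<'E'
from h import *
d=cam('scene');P=cloud(d);im=d['image']
W=np.linalg.inv(d['c2w'])
for p in[(550,-125,85),(550,-36,102),(550,-151,102),(496,-36,102),(605,-37,102)]:
    c=d['K']@(W[:3,:3]@np.array(p)+W[:3,3]);print(p,(c[:2]/c[2]).round())
for u,v in[(420,340),(430,332),(440,326),(455,316)]:print(u,v,im[v,u],P[v,u].round())
d=cam('wrist');save(d,'w3');print(arm.read_state()['position'])
E
```

```text
(550, -125, 85) [481. 370.]
(550, -36, 102) [439. 321.]
(550, -151, 102) [499. 377.]
(496, -36, 102) [412. 337.]
(605, -37, 102) [465. 306.]
420 340 [28 28 29] [506. -44.  96.]
430 332 [16 17 19] [525. -44. 101.]
440 326 [17 15 18] [545. -44. 102.]
455 316 [28 26 28] [578. -43. 101.]
[ 550.09378188 -124.40501242   84.80720241]
```

View pics/w3.png

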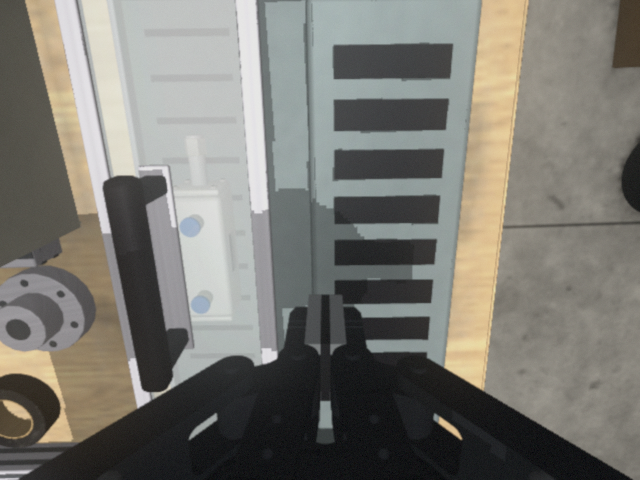

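The fingers are beyond the handle, which is at (140,280) and has hardly moved. This view also shows the cylinder: the rod points away (+x) at (195,150), with fittings at (190,225) and (201,302). I'll measure the handle again.

```bash
python3 - <<'E'
from h import *
d=cam('wrist');P=cloud(d);X,Y,Z=P[...,0],P[...,1],P[...,2];D=d['image'].max(2)<70
q=P[(X>450)&(Y<0)&(Y>-90)&(Z>90)&(Z<110)&D];print('handle',len(q),cv2.minAreaRect(q[:,:2].astype(np.float32)),q.mean(0),np.percentile(q[:,2],[5,50,95]))
for u,v in[(120,200),(140,250),(150,330),(155,380),(160,200),(176,250),(185,330)]:print(u,v,P[v,u].round(1),d['image'][v,u])
for u,v in[(190,225),(201,302)]:print(ray(d,u,v,50).round(1))
for u,v in[(163,187),(222,185),(234,318),(177,318),(195,138)]:print(ray(d,u,v,38).round(1),ray(d,u,v,22).round(1))
E
```

```text
handle 7383 ((551.9058227539062, -37.93011474609375), (13.996416091918945, 108.90713500976562), 88.7907485961914) [556.90619875 -39.72855028  99.46860571] [ 93.23463051 100.54461378 101.933969  ]
120 200 [596.8 -38.8  99.8] [68 67 67]
140 250 [574.2 -43.5 100.6] [51 50 48]
150 330 [534.  -41.1 101.3] [45 47 44]
155 380 [505.5 -38.4 101.2] [43 42 40]
160 200 [588.2 -39.8  63.3] [158 157 160]
176 250 [559.9 -43.5  62.6] [153 152 155]
185 330 [510.6 -41.5  64.2] [58 59 60]
[570.2 -48.5  50. ]
[521.1 -48.1  50. ]
[590.3 -31.7  38. ] [587.3 -24.8  22. ]
[590.2 -66.2  38. ] [587.2 -61.8  22. ]
[502.4 -63.5  38. ] [493.2 -59.   22. ]
[503.8 -26.3  38. ] [494.6 -19.1  22. ]
[617.3 -54.2  38. ] [616.2 -49.   22. ]
```

>>> servo_tool --pt "0 0 0.1 0 0 0 0" --pt "0 0 0.1 0 0 0 0" --pt "0 0.14 0 0 0 0 0" --pt "0 0.14 0 0 0 0 0" --pt "0 0.14 0 0 0 0 0" --pt "0 0 0 0 0 0 0" --pt "0 0 -0.1 0 0 0 0" --pt "0 0 -0.1 0 0 0 0" --pt "0 0 -0.03 0 0 0 0" --pt "0 0 0 0 0 0 0" --pt "0 0 0 0 0 0 0" --pt "0 -0.03 0 0 0 0 0" --pt "0 -0.03 0 0 0 0 0" --pt "0 -0.03 0 0 0 0 0" --pt "0 -0.03 0 0 0 0 0"

```text
clock: 7.2
position: [550.1, -35.2, 75.9]
ee_rot: [1.0, -0.018, 0.0, -0.0]
contact_force: [-0.2, 0.4, -0.6]
gripper_width: 0.1
grasp_force: 0.0
```

```bash
python3 - <<'E'
from h import *
s=arm.read_state();print(s['position'],s['contact_force'])
d=cam('wrist');save(d,'w4');P=cloud(d);X,Y,Z=P[...,0],P[...,1],P[...,2];D=d['image'].max(2)<70
q=P[(X>490)&(X<600)&(Y<0)&(Y>-120)&(Z>92)&(Z<108)&D];print('handle',len(q),cv2.minAreaRect(q[:,:2].astype(np.float32)))
E
```

```text
[550.11140533 -35.20540284  75.92130274] [-0.23664118  0.38627923 -0.56737785]
handle 3188 ((575.1911010742188, -37.509674072265625), (13.126935005187988, 49.719566345214844), 88.77062225341797)
```

View pics/w4.png

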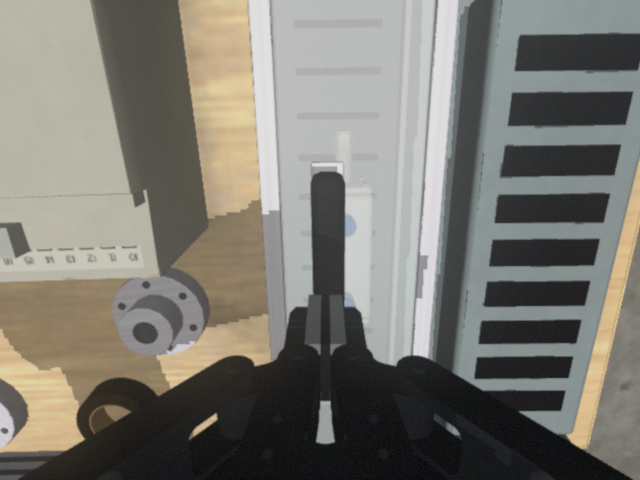

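The fingertips (325,320) are shown right over the bar with no contact force, so pushing has no effect. I'll grip the bar and drag it instead.

>>> servo_tool --pt "0 0 0.1 0 0 0 0" --pt "0 -0.008 0.1 0 0 0 1" --pt "0 0 0 0 0 0 1" --pt "0 0 0 0 0 0 1" --pt "0 0 0 0 0 0 1" --pt "0 0 0 0 0 0 1" --pt "0 0 0 0 0 0 1" --pt "0 0 -0.1 0 0 0 1" --pt "0 0 -0.1 0 0 0 1" --pt "0 0 0 0 0 0 1" --pt "0 0 0 0 0 0 0" --pt "0 0 0 0 0 0 0" --pt "0 0 0 0 0 0 0" --pt "0 0 0 0 0 0 0" --pt "0 0 0 0 0 0 0" --pt "0 0 0 0 0 0 0" --pt "0 0 0 0 0 0 0" --pt "0 0 0 0 0 0 0"

```text
clock: 9.5
position: [550.1, -36.8, 75.8]
ee_rot: [1.0, -0.017, -0.0, 0.0]
contact_force: [-0.4, -0.2, 0.0]
gripper_width: -0.2
grasp_force: 0.0
```

The gripper shut to 0 without meeting the bar, so I suspect a height offset of the tool. I'll measure where the fingertips actually are.

```bash
python3 - <<'E'
from h import *
s=arm.read_state();p=s['position'];print(p)
d=cam('scene');P=cloud(d)
m=(abs(P[...,0]-p[0])<45)&(abs(P[...,1]-p[1])<45)&(P[...,2]>60)&(P[...,2]<200)
for z in range(60,200,8):
    k=m&(P[...,2]>=z)&(P[...,2]<z+8);q=P[k]
    if len(q):print(z,len(q),q[:,0].min().round(),q[:,0].max().round(),q[:,1].min().round(),q[:,1].max().round())
cv2.imwrite('pics/s5.png',cv2.resize(d['image'][240:400,360:560,::-1],(800,640)[0:2] if 0 else (750,600),interpolation=cv2.INTER_CUBIC))
w=cam('wrist');Q=cloud(w)
for v in(300,310,320,330,340):print(v,Q[v,318].round(1),Q[v,332].round(1))
E
```

```text
[550.09361752 -36.81150359  75.75986354]
60 835 505.0 595.0 -82.0 -4.0
68 24 506.0 594.0 -46.0 -37.0
76 19 506.0 594.0 -46.0 -40.0
84 24 507.0 595.0 -46.0 -43.0
92 194 506.0 595.0 -47.0 -32.0
100 191 505.0 590.0 -46.0 -32.0
108 15 539.0 556.0 -49.0 -32.0
116 66 537.0 556.0 -53.0 -26.0
124 74 538.0 555.0 -53.0 -25.0
132 76 537.0 552.0 -53.0 -24.0
140 62 537.0 548.0 -53.0 -26.0
148 52 536.0 545.0 -61.0 -16.0
156 186 535.0 560.0 -73.0 -3.0
164 217 535.0 562.0 -77.0 4.0
172 186 531.0 557.0 -81.0 7.0
180 193 530.0 554.0 -81.0 7.0
188 173 531.0 550.0 -82.0 8.0
196 101 531.0 548.0 -82.0 8.0
300 [561.8 -34.8 120.3] [561.1 -40.2 119.2]
310 [562.  -35.  128.3] [561.3 -40.  127.3]
320 [562.  -35.1 135.2] [560.8 -39.9 133.5]
330 [561.8 -35.2 141.2] [560.9 -39.8 140. ]
340 [561.3 -35.2 146.2] [561.5 -39.7 146.7]
```

View pics/s5.png

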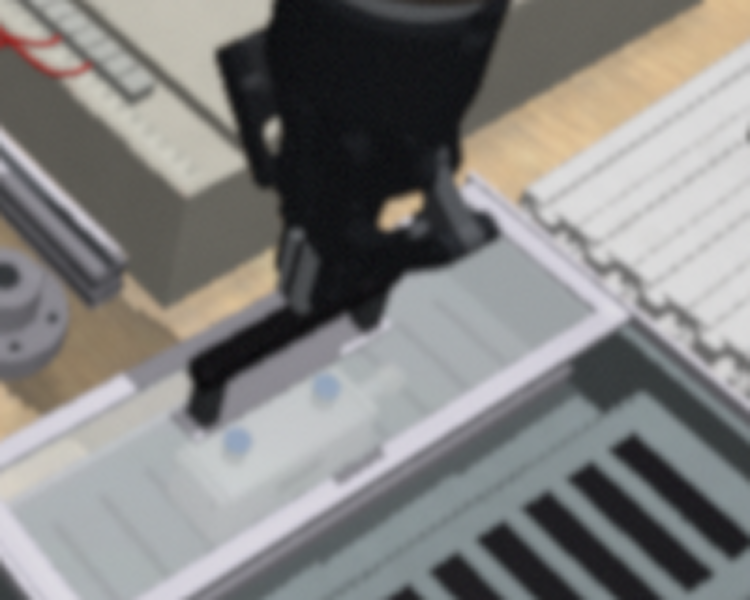

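The depth from both cameras puts the fingertips at z ≈ 112 while the reported TCP is 76, so the real tips end about 36 mm above it. They were above the bar all along. I'll open and descend further in small steps, watching the force.

>>> servo_tool --pt "0 0 0.05 0 0 0 1" --pt "0 0 0 0 0 0 1" --pt "0 0 0 0 0 0 1" --pt "0 0 0 0 0 0 1" --pt "0 0 0 0 0 0 1" --pt "0 0 -0.05 0 0 0 1" --pt "0 0 -0.04 0 0 0 1" --pt "0 0 -0.04 0 0 0 1" --pt "0 0 0 0 0 0 1"

```text
clock: 10.72
position: [549.0, -37.0, 50.2]
ee_rot: [1.0, -0.017, -0.002, 0.0]
contact_force: [0.4, 0.1, -0.5]
gripper_width: 85.2
grasp_force: 0.0
```

```bash
python3 - <<'E'
from h import *
s=arm.read_state();p=s['position'];print(p,s['contact_force'],s['gripper_width'],s['joints'])
d=cam('scene');P=cloud(d);save(d,'s6')
m=(abs(P[...,0]-p[0])<40)&(abs(P[...,1]-p[1])<75)&(P[...,2]>60)&(P[...,2]<200)&((abs(P[...,1]+40)>12))
for z in range(64,170,6):
    k=m&(P[...,2]>=z)&(P[...,2]<z+6);q=P[k]
    if len(q):print(z,len(q),q[:,0].min().round(),q[:,0].max().round(),q[:,1].min().round(),q[:,1].max().round())
w=cam('wrist');Q=cloud(w);save(w,'w6')
m=(abs(Q[...,0]-p[0])<14)&(abs(Q[...,1]-p[1])>38)&(abs(Q[...,1]-p[1])<60)&(Q[...,2]>66);q=Q[m];print(np.percentile(q[:,2],[0,1,5,50]),len(q))
E
```

```text
[549.02799499 -37.01005576  50.19246547] [ 0.41946677  0.07716755 -0.46238204] 85.21851662981048 [ 2.27243979e-01  4.11777144e-01 -3.62314695e-01 -2.05621097e-04
 -8.00028538e-01  1.30872659e+00]
64 2 525.0 563.0 -90.0 38.0
70 2 560.0 564.0 38.0 38.0
76 2 561.0 563.0 37.0 38.0
82 4 562.0 568.0 37.0 38.0
88 1 562.0 562.0 37.0 37.0
94 8 540.0 558.0 -88.0 5.0
100 47 536.0 561.0 -93.0 16.0
106 71 535.0 560.0 -95.0 17.0
112 81 535.0 561.0 -95.0 18.0
118 74 535.0 561.0 -95.0 17.0
124 87 536.0 560.0 -95.0 18.0
130 68 535.0 561.0 -95.0 10.0
136 33 534.0 548.0 -97.0 25.0
142 125 533.0 556.0 -111.0 35.0
148 266 532.0 564.0 -112.0 36.0
154 187 530.0 563.0 -112.0 34.0
160 268 529.0 562.0 -112.0 34.0
166 196 530.0 561.0 -111.0 33.0
[ 98.24610074 101.44125651 106.61875736 138.92590129] 17502
```

View pics/w6.png

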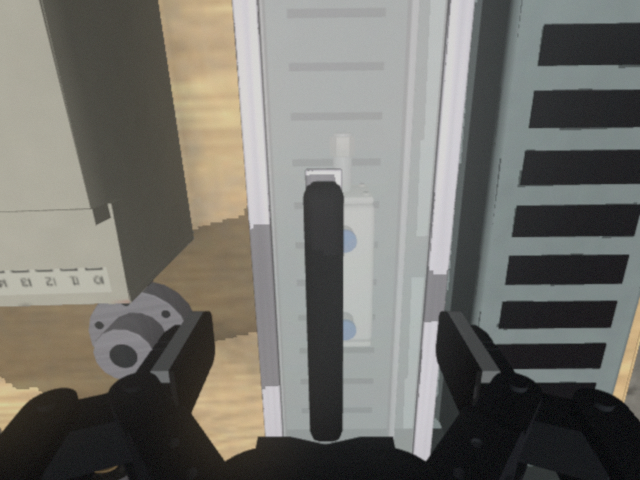

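The view confirms it: the open fingers straddle the bar with tips at z ≈ 98, 48 mm above the reported TCP. So the offset is about 36 mm shut and 48 mm open. I'll go down 10 mm and grip the bar.

>>> servo_tool --pt "0 0 -0.033 0 0 0 1" --pt "0 0 0 0 0 0 0" --pt "0 0 0 0 0 0 0" --pt "0 0 0 0 0 0 0" --pt "0 0 0 0 0 0 0" --pt "0 0 0 0 0 0 0" --pt "0 0 0 0 0 0 0" --pt "0 0 0 0 0 0 0"

```text
clock: 11.82
position: [550.2, -36.8, 42.3]
ee_rot: [1.0, -0.017, 0.0, 0.0]
contact_force: [-0.7, -0.1, 3.9]
gripper_width: 12.7
grasp_force: 59.3
```

>>> servo_tool --pt "0 -0.02 0 0 0 0 0" --pt "-0.001 -0.04 0 0 0 0 0" --pt "-0.001 -0.05 0 0 0 0 0" --pt "-0.001 -0.05 0 0 0 0 0" --pt "-0.001 -0.05 0 0 0 0 0" --pt "-0.001 -0.05 0 0 0 0 0" --pt "-0.001 -0.05 0 0 0 0 0" --pt "-0.001 -0.04 0 0 0 0 0" --pt "0 -0.02 0 0 0 0 0" --pt "0 0 0 0 0 0 0" --pt "0 0 0 0 0 0 0"

```text
clock: 13.2
position: [547.5, -146.8, 42.3]
ee_rot: [1.0, -0.017, -0.0, -0.001]
contact_force: [-4.1, 7.1, 7.3]
gripper_width: 12.9
grasp_force: 60.1
```

>>> servo_tool --pt "0 -0.007 0 0 0 0 0" --pt "0 -0.007 0 0 0 0 0" --pt "0 -0.006 0 0 0 0 0" --pt "0 0 0 0 0 0 0" --pt "0 0 0 0 0 0 0"

```text
clock: 13.82
position: [547.5, -146.9, 42.2]
ee_rot: [1.0, -0.017, -0.0, -0.004]
contact_force: [-5.0, 30.9, 12.7]
gripper_width: 12.9
grasp_force: 60.9
```

>>> servo_tool --pt "0 0.015 0 0 0 0 0" --pt "0 0 0 0 0 0 1" --pt "0 0 0 0 0 0 1" --pt "0 0 0 0 0 0 1" --pt "0 0 0 0 0 0 1" --pt "0 0 0.1 0 0 0 1" --pt "0 0.05 0.15 0 0 0 1" --pt "0 0.1 0.1 0 0 0 1" --pt "0 0.12 0 0 0 0 1" --pt "0 0.05 0 0 0 0 1" --pt "0 0 0 0 0 0 1"

```text
clock: 15.2
position: [547.8, -53.0, 146.5]
ee_rot: [1.0, -0.017, -0.0, 0.0]
contact_force: [0.0, -0.2, -0.6]
gripper_width: 85.6
grasp_force: 0.0
```

```bash
python3 - <<'E'
from h import *
s=arm.read_state();p=s['position'];print(p,s['contact_force'])
d=cam('wrist');save(d,'w7');P=cloud(d);X,Y,Z=P[...,0],P[...,1],P[...,2];I=d['image'].astype(int);D=I.max(2)<70
q=P[(X>470)&(X<630)&(Y<-110)&(Y>-200)&(Z>94)&(Z<106)&D];print('handle',len(q),cv2.minAreaRect(q[:,:2].astype(np.float32)))
b=(I[...,2]>I[...,0]+40)&(Y<-10)&(Y>-100)
k,l,st,c=cv2.connectedComponentsWithStats(b.astype(np.uint8))
for i in range(1,k):
    if st[i,4]>20:print('blue',st[i],c[i].round(1),np.nanmedian(P[l==i],0).round(1))
q=P[(X>450)&(X<650)&(Y<-15)&(Y>-95)&(Z>33)&(Z<41)];r=cv2.minAreaRect(q[:,:2].astype(np.float32));print('block',len(q),r,q.min(0),q.max(0))
q=P[(X>440)&(X<690)&(Y<-10)&(Y>-90)&(Z>2)&(Z<9)];print('floor',len(q),q.min(0),q.max(0))
m=(Z>12)&(Z<19)&(X>430)&(X<650)
for lo,hi in((-20,10),(-110,-75)):
    q=P[m&(Y>lo)&(Y<hi)]
    if len(q)>50:print('lip',len(q),np.polyfit(q[:,0],q[:,1],1),q[:,1].min(),q[:,1].max())
E
```

```text
[547.75370112 -52.96179611 146.53313768] [ 0.00147563 -0.17590228 -0.6379906 ]
handle 4102 ((549.3292236328125, -146.12574768066406), (13.86027717590332, 108.54845428466797), 88.68128967285156)
blue [309 188  15  15 180] [316.  194.9] [568.8 -47.6  49.5]
blue [311 253  14  14 155] [317.7 259.4] [518.9 -46.9  49.4]
block 4118 ((544.4053344726562, -46.598182678222656), (31.906709671020508, 91.3980712890625), 88.6234130859375) [498.45397749 -63.41002258  33.01507035] [589.79697614 -30.1932133   40.99132649]
floor 22533 [440.01629786 -89.84145238   2.31958624] [689.98841569 -10.00713648   8.98726343]
lip 1362 [-0.02548181  7.96139545] -10.219130569270497 -0.8466189563786273
lip 1315 [-2.53453481e-02 -6.76941398e+01] -86.28142179987955 -76.70617290122686
```

View pics/w7.png

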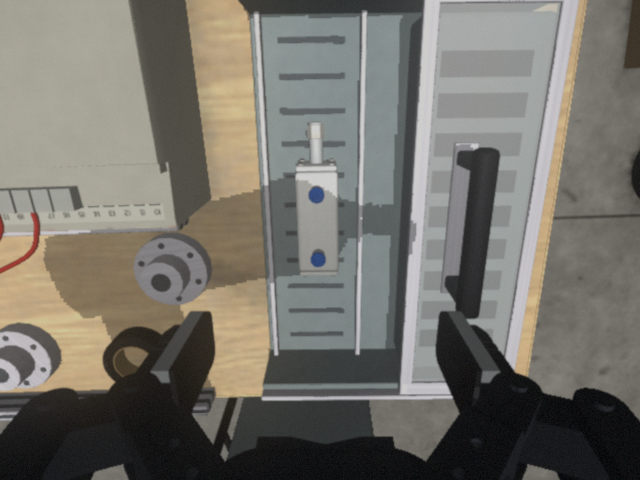

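The view shows the open bay, with the cylinder from (300,170) to (337,272), its rod towards the top at (316,130), blue fittings at (316,195) and (318,259), and the guard at its stop. Now to grip the cylinder between its fittings.

>>> servo_tool --pt "-0.013 0.021 -0.1 0 0 0 1" --pt "0 0 -0.14 0 0 0 1" --pt "0 0 -0.14 0 0 0 1" --pt "0 0 -0.1 0 0 0 1" --pt "0 0 -0.04 0 0 0 1" --pt "0 0 -0.033 0 0 0 1" --pt "0 0 0 0 0 0 1" --pt "0 0 0 0 0 0 0" --pt "0 0 0 0 0 0 0" --pt "0 0 0 0 0 0 0" --pt "0 0 0 0 0 0 0" --pt "0 0 0 0 0 0 0" --pt "0 0 0 0 0 0 0"

```text
clock: 16.88
position: [544.9, -46.8, -18.1]
ee_rot: [1.0, -0.017, 0.001, -0.0]
contact_force: [-0.4, 0.9, 5.8]
gripper_width: 30.6
grasp_force: 61.5
```

```bash
python3 - <<'E'
from h import *
d=cam('scene');P=cloud(d);save(d,'s8')
w=cam('wrist');I=w['image'].astype(int);Q=cloud(w);p=arm.read_state()['position']
m=(abs(Q[...,0]-p[0])<15)&(abs(Q[...,1]-p[1])>17)&(abs(Q[...,1]-p[1])<30)&(Q[...,2]<80)&(I.max(2)<110)
q=Q[m];print(len(q),np.percentile(q[:,2],[1,5,20,50]))
E
```

```text
7667 [ 4.45692516  5.10129909 28.18344904 54.63762615]
```

>>> servo_tool --pt "0 0 0.05 0 0 0 0" --pt "0 0 0.1 0 0 0 0" --pt "0 0 0.15 0 0 0 0" --pt "0 0 0.15 0 0 0 0" --pt "0 0 0.1 0 0 0 0" --pt "0 0 0 0 0 0 0"

```text
clock: 17.73
position: [545.4, -46.8, 148.9]
ee_rot: [1.0, -0.017, 0.003, -0.001]
contact_force: [0.5, 0.9, -2.2]
gripper_width: 30.6
grasp_force: 60.7
```

```bash
python3 - <<'E'
from h import *
s=arm.read_state();print(s['position'],s['gripper_width'],s['grasp_force'])
d=cam('wrist');save(d,'w9')
T=np.eye(4);T[:3,:3]=np.array([[.99937,-.0355,0],[-.0355,-.99937,0],[0,0,-1]]);T[:3,3]=[394.673,260.626,231.734]
d['c2w']=T@d['mount']
g=cv2.cvtColor(cv2.imread('pics/w1.png'),cv2.COLOR_BGR2GRAY)
m=np.zeros_like(g);m[60:240,105:215]=g[60:240,105:215]<45
k,l,st,c=cv2.connectedComponentsWithStats(m);i=1+st[1:,4].argmax()
ct=max(cv2.findContours((l==i).astype(np.uint8),0,2)[0],key=cv2.contourArea)
W=np.array([ray(d,*p,3)[:2] for p in ct[:,0].astype(float)],np.float32);print('mat',st[i],cv2.minAreaRect(W))
E
```

```text
[545.3990734  -46.81074715 148.93317349] 30.63434036096498 60.7245397567749Traceback (most recent call last):
  File "<stdin>", line 8, in <module>
ValueError: attempt to get argmax of an empty sequence
```

```bash
python3 - <<'E'
from h import *
d=cam('wrist')
T=np.eye(4);T[:3,:3]=np.array([[.99937,-.0355,0],[-.0355,-.99937,0],[0,0,-1]]);T[:3,3]=[394.673,260.626,231.734]
d['c2w']=T@d['mount']
g=cv2.cvtColor(cv2.imread('pics/w1.png'),cv2.COLOR_BGR2GRAY);print(g[150,150],g[150,210])
m=np.zeros_like(g);m[60:240,105:206]=g[60:240,105:206]<g[150,150]+25
k,l,st,c=cv2.connectedComponentsWithStats(m);i=1+st[1:,4].argmax()
ct=max(cv2.findContours((l==i).astype(np.uint8),0,2)[0],key=cv2.contourArea)
W=np.array([ray(d,*p,3)[:2] for p in ct[:,0].astype(float)],np.float32);print('mat',st[i],cv2.minAreaRect(W))
print([ray(d,*p,3)[:2].round(1) for p in[(121,74),(202,87),(196,229),(122,219)]])
E
```

```text
59 194
mat [  121    74    81   156 11118] ((433.0601501464844, 428.62249755859375), (78.50894927978516, 147.70106506347656), 79.5400161743164)
[array([512.3, 453. ]), array([497.8, 376.5]), array([353.5, 402.9]), array([367.8, 481.4])]
```

>>> servo_tool --pt "-0.035 0.05 0 0 0 0 0" --pt "-0.035 0.1 0 0 0 0 0" --pt "-0.035 0.133 0 0 0 -0.02 0" --pt "-0.035 0.133 0 0 0 -0.02 0" --pt "-0.035 0.133 0 0 0 -0.02 0" --pt "-0.035 0.133 0 0 0 -0.019 0" --pt "-0.035 0.133 0 0 0 0 0" --pt "-0.035 0.133 0 0 0 0 0" --pt "-0.035 0.133 0 0 0 0 0" --pt "-0.035 0.133 0 0 0 0 0" --pt "-0.035 0.133 0 0 0 0 0" --pt "-0.034 0.13 -0.1 0 0 0 0" --pt "0 0.1 -0.1 0 0 0 0" --pt "0 0.01 -0.05 0 0 0 0" --pt "0 0 0 0 0 0 0" --pt "0 0 0 0 0 0 0"

```text
clock: 19.82
position: [418.6, 428.6, 71.7]
ee_rot: [0.995, -0.096, 0.0, -0.0]
contact_force: [-0.8, -0.1, -0.5]
gripper_width: 30.7
grasp_force: 60.6
```

```bash
python3 - <<'E'
from h import *
s=arm.read_state();print(s['position'],R.from_quat(s['ee_rot']).as_matrix()[:2,1].round(4),s['contact_force'])
d=cam('wrist');flanges(d)
E
```

```text
[418.61656566 428.5866026   71.74758495] [-0.192  -0.9814] [-0.773914   -0.0845616  -0.49403822]
top36 1016 [630. 204.] mec 412.7 247.0 33.8 zmed 34.9
top36 8811 [468. 242.] mec 407.0 344.9 64.3 zmed 35.3
rim16 3993 [603. 193.] mec 412.5 242.5 64.6 zmed 15.3
```

>>> servo_tool --pt "0.004 0.009 -0.1 0 0 0.004 0" --pt "0 0 -0.1 0 0 0 0" --pt "0 0 -0.06 0 0 0 0" --pt "0 0 -0.03 0 0 0 0" --pt "0 0 -0.01 0 0 0 0" --pt "0 0 -0.006 0 0 0 0" --pt "0 0 0 0 0 0 0" --pt "0 0 0 0 0 0 0"

```text
clock: 20.88
position: [419.8, 432.1, -20.2]
ee_rot: [0.996, -0.092, 0.0, -0.0]
contact_force: [0.1, 0.8, -1.1]
gripper_width: 30.9
grasp_force: 60.7
```

>>> servo_tool --pt "0 0 -0.004 0 0 0 0" --pt "0 0 0 0 0 0 0" --pt "0 0 0 0 0 0 0.55" --pt "0 0 0 0 0 0 0.55" --pt "0 0 0 0 0 0 0.55" --pt "0 0 0 0 0 0 0.55" --pt "0 0 0.05 0 0 0 0.55" --pt "0 0 0.1 0 0 0 0.55" --pt "0 0 0.15 0 0 0 0.55" --pt "-0.05 0 0.15 0 0 0.046 1" --pt "-0.05 -0.1 0.1 0 0 0.046 1" --pt "0 -0.1 0 0 0 0 1" --pt "0 -0.08 0 0 0 0 1" --pt "0 0 0 0 0 0 1"

```text
clock: 22.62
position: [389.6, 346.7, 144.5]
ee_rot: [1.0, -0.001, 0.0, -0.001]
contact_force: [0.2, 0.3, -0.0]
gripper_width: 85.2
grasp_force: 0.0
```

```bash
python3 - <<'E'
from h import *
s=arm.read_state();print(s['position'],R.from_quat(s['ee_rot']).as_matrix()[:2,1].round(4),s['contact_force'])
d=cam('wrist');save(d,'w10');flanges(d);P=cloud(d);X,Y,Z=P[...,0],P[...,1],P[...,2]
q=P[(X>360)&(X<520)&(Y>390)&(Y<470)&(Z>28)&(Z<38)];print('block',len(q),cv2.minAreaRect(q[:,:2].astype(np.float32)),np.median(q[:,2]))
E
```

```text
[389.58353147 346.67166231 144.4970863 ] [-0.002 -1.   ] [ 0.17844951  0.29339014 -0.02214549]
top36 4553 [211. 175.] mec 419.5 431.3 93.2 zmed 34.1
top36 5455 [327. 194.] mec 406.9 344.9 64.0 zmed 35.3
top36 1794 [465. 187.] mec 412.7 241.6 36.0 zmed 35.3
rim16 255 [237. 170.] mec 419.9 417.4 82.5 zmed 16.1
rim16 3002 [452. 178.] mec 413.0 241.3 64.3 zmed 15.3
rim16 3232 [596. 188.] mec 408.0 130.1 60.2 zmed 18.0
block 4654 ((419.4820556640625, 432.013427734375), (32.1732063293457, 91.49630737304688), 80.4630355834961) 34.049317643595515
```

View pics/w10.png

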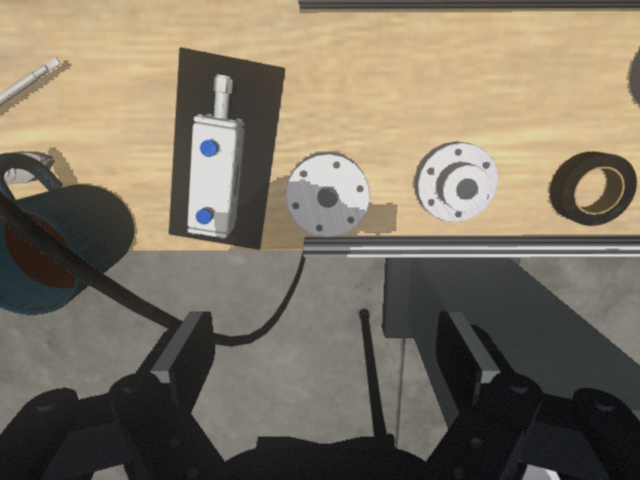

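The view shows the cylinder centred on the mat around (215,170) with its rod up, and hub-down at (327,194), hub-up at (458,183) and the tape at (595,188). The cylinder's origin is within about 1 mm of the mat centre. Next is the hub-up flange at (498,83).

>>> servo_tool --pt "0.045 -0.08 0 0 0 0 1" --pt "0.045 -0.12 0 0 0 0 1" --pt "0.045 -0.12 0 0 0 0 1" --pt "0.045 -0.12 0 0 0 0 1" --pt "0.045 -0.12 0 0 0 0 1" --pt "0.045 -0.12 0 0 0 0 1" --pt "0.045 -0.12 0 0 0 0 1" --pt "0.045 -0.08 0 0 0 0 1" --pt "0 0 0 0 0 0 1" --pt "0 0 0 0 0 0 1"

```text
clock: 23.92
position: [497.8, 84.5, 143.1]
ee_rot: [1.0, -0.0, 0.0, -0.0]
contact_force: [0.1, 0.4, 0.3]
gripper_width: 85.3
grasp_force: 0.0
```

```bash
python3 - <<'E'
from h import *
s=arm.read_state();print(s['position'],R.from_quat(s['ee_rot']).as_matrix()[:2,1].round(4))
d=cam('wrist');flanges(d);P=cloud(d);X,Y,Z=P[...,0],P[...,1],P[...,2]
q=P[(X>480)&(X<530)&(Y<-20)&(Y>-70)&(Z>2)&(Z<10)];print(len(q),np.median(q[:,2]))
E
```

```text
[497.82402634  84.49384652 143.06351746] [-6.e-04 -1.e+00]
top36 1647 [327. 218.] mec 497.8 82.6 35.9 zmed 35.2
top36 3072 [ 24. 323.] mec 407.1 344.4 65.2 zmed 35.1
top36 1352 [137. 315.] mec 413.3 241.0 36.9 zmed 35.1
rim16 2884 [327. 206.] mec 497.8 82.8 64.1 zmed 15.2
rim16 2117 [152. 296.] mec 412.9 241.0 65.0 zmed 15.1
rim16 2239 [273. 310.] mec 407.8 130.2 59.4 zmed 18.0
3539 5.351929786582389
```

>>> servo_tool --pt "0 -0.006 -0.1 0 0 0 1" --pt "0 0 -0.14 0 0 0 1" --pt "0 0 -0.14 0 0 0 1" --pt "0 0 -0.1 0 0 0 1" --pt "0 0 -0.04 0 0 0 1" --pt "0 0 -0.023 0 0 0 1" --pt "0 0 0 0 0 0 1" --pt "0 0 0 0 0 0 0" --pt "0 0 0 0 0 0 0" --pt "0 0 0 0 0 0 0" --pt "0 0 0 0 0 0 0" --pt "0 0 0 0 0 0 0" --pt "0 0 0 0 0 0 0"

```text
clock: 25.6
position: [498.2, 82.3, -19.0]
ee_rot: [1.0, -0.0, 0.001, -0.0]
contact_force: [-2.0, 0.2, 5.9]
gripper_width: 34.3
grasp_force: 59.4
```

>>> servo_tool --pt "0 0 0.05 0 0 0 0" --pt "0 0 0.13 0 0 0 0" --pt "0 0 0.13 0 0 0 0" --pt "0 -0.05 0.07 0 0 0 0" --pt "0 -0.12 0 0 0 0 0" --pt "0.05 -0.14 0 0 0 0 0" --pt "0.1 -0.1 0 0 0 0 0" --pt "0.12 -0.016 0 0 0 0 0" --pt "0.085 0 0 0 0 0 0" --pt "0 0 0 0 0 0 0" --pt "0 0 0 0 0 0 0"

```text
clock: 26.98
position: [602.8, -45.9, 93.8]
ee_rot: [1.0, -0.001, -0.001, -0.0]
contact_force: [-1.3, 0.6, -1.8]
gripper_width: 33.8
grasp_force: 60.3
```

```bash
python3 - <<'E'
from h import *
s=arm.read_state();print(s['position'],s['gripper_width'],s['contact_force'])
d=cam('wrist');P=cloud(d);X,Y,Z=P[...,0],P[...,1],P[...,2]
m=(Z>12)&(Z<19)&(X>600)&(X<690)
for lo,hi in((-25,10),(-100,-75)):
    q=P[m&(Y>lo)&(Y<hi)]
    if len(q)>50:print('lip',len(q),np.polyfit(q[:,0],q[:,1],1),np.polyval(np.polyfit(q[:,0],q[:,1],1),[552,604]),q[:,1].min(),q[:,1].max())
q=P[(Z>51)&(Z<58)&(X>670)&(X<720)&(Y>-75)&(Y<-15)];print('far cheek',len(q),q.min(0),q.max(0),np.median(q,0))
E
```

```text
[602.83970345 -45.87832194  93.79075567] 33.78346481428187 [-1.26873589  0.58956663 -1.83633293]
lip 904 [-0.0259836   8.34178503] [-6.00116297 -7.35231024] -11.422217230619474 -5.2691253625377215
lip 908 [-2.45038456e-02 -6.80881387e+01] [-81.61426143 -82.8884614 ] -87.19819531470036 -80.95613501280931
far cheek 1510 [692.75800161 -74.97831592  51.04900804] [699.92760333 -15.1216137   57.70607585] [696.21504895 -44.81409151  54.20492478]
```

>>> servo_tool --pt "0.005 0.002 -0.1 0 0 0 0" --pt "0 0 -0.12 0 0 0 0" --pt "0 0 -0.08 0 0 0 0" --pt "0 0 -0.03 0 0 0 0" --pt "0 0 -0.015 0 0 0 0" --pt "0 0 -0.01 0 0 0 0" --pt "0 0 0 0 0 0 0" --pt "0 0 0 0 0 0 0"

```text
clock: 28.02
position: [606.0, -45.2, -11.7]
ee_rot: [1.0, -0.0, 0.001, -0.0]
contact_force: [0.9, -0.6, -3.0]
gripper_width: 34.2
grasp_force: 60.3
```

>>> servo_tool --pt "-0.005 0 0 0 0 0 0" --pt "0 0 -0.004 0 0 0 0" --pt "0 0 0 0 0 0 0" --pt "0 0 0 0 0 0 0"

```text
clock: 28.52
position: [604.1, -45.2, -12.9]
ee_rot: [1.0, -0.0, 0.0, 0.0]
contact_force: [-2.0, 0.4, 3.6]
gripper_width: 34.0
grasp_force: 61.0
```

>>> servo_tool --pt "0 0 0 0 0 0 1" --pt "0 0 0 0 0 0 1" --pt "0 0 0 0 0 0 1" --pt "0 0 0 0 0 0 1" --pt "0 0 0.05 0 0 0 1" --pt "0 0 0.13 0 0 0 1" --pt "0 0 0.15 0 0 0 1" --pt "-0.05 0.05 0.15 0 0 0 1" --pt "-0.09 0.13 0 0 0 0 1" --pt "-0.09 0.13 0 0 0 0 1" --pt "-0.09 0.13 0 0 0 0 1" --pt "-0.09 0.13 0 0 0 0 1" --pt "-0.09 0.13 0 0 0 0 1" --pt "-0.09 0.13 0 0 0 0 1" --pt "-0.05 0.12 0 0 0 0 1" --pt "0 0 0 0 0 0 1" --pt "0 0 0 0 0 0 1"

```text
clock: 30.65
position: [412.1, 239.7, 131.1]
ee_rot: [1.0, -0.0, 0.0, -0.0]
contact_force: [-1.1, -0.2, -0.4]
gripper_width: 85.6
grasp_force: 0.0
```

```bash
python3 - <<'E'
from h import *
s=arm.read_state();print(s['position'],R.from_quat(s['ee_rot']).as_matrix()[:2,1].round(4))
d=cam('wrist');flanges(d)
E
```

```text
[412.14939637 239.68464298 131.05207038] [-5.e-04 -1.e+00]
top36 4640 [ 64. 208.] mec 420.1 431.6 93.0 zmed 34.0
top36 5614 [182. 228.] mec 407.2 345.0 64.7 zmed 35.2
top36 1777 [322. 221.] mec 413.0 241.2 35.9 zmed 35.3
rim16 1022 [ 92. 188.] mec 433.6 423.7 119.3 zmed 17.3
rim16 3104 [323. 209.] mec 413.1 241.4 63.7 zmed 15.3
rim16 3003 [465. 220.] mec 407.3 130.3 59.2 zmed 18.1
```

>>> servo_tool --pt "0.003 0.005 -0.1 0 0 0 1" --pt "0 0 -0.14 0 0 0 1" --pt "0 0 -0.14 0 0 0 1" --pt "0 0 -0.08 0 0 0 1" --pt "0 0 -0.03 0 0 0 1" --pt "0 0 -0.01 0 0 0 1" --pt "0 0 0 0 0 0 1" --pt "0 0 0 0 0 0 0" --pt "0 0 0 0 0 0 0" --pt "0 0 0 0 0 0 0" --pt "0 0 0 0 0 0 0" --pt "0 0 0 0 0 0 0" --pt "0 0 0 0 0 0 0"

```text
clock: 32.33
position: [413.2, 241.5, -18.8]
ee_rot: [1.0, -0.0, 0.0, -0.0]
contact_force: [-0.9, -0.3, 4.4]
gripper_width: 34.0
grasp_force: 59.3
```

>>> servo_tool --pt "0 0 0.05 0 0 0 0" --pt "0 0 0.13 0 0 0 0" --pt "0 0 0.13 0 0 0 0" --pt "0.036 -0.05 0.07 0 0 0 0" --pt "0.036 -0.13 0 0 0 0 0" --pt "0.036 -0.13 0 0 0 0 0" --pt "0.036 -0.13 0 0 0 0 0" --pt "0.036 -0.13 0 0 0 0 0" --pt "0.036 -0.13 0 0 0 0 0" --pt "0.036 -0.13 0 0 0 0 0" --pt "0.036 -0.117 0 0 0 0 0" --pt "0 0 0 0 0 0 0" --pt "0 0 0 0 0 0 0"

```text
clock: 33.95
position: [498.6, -42.8, 93.9]
ee_rot: [1.0, -0.001, -0.001, -0.0]
contact_force: [-0.6, 0.2, -2.8]
gripper_width: 34.1
grasp_force: 60.5
```

```bash
cat >> h.py <<'E'
def bay(d):
    P=cloud(d);X,Y,Z=P[...,0],P[...,1],P[...,2]
    w=(X>412)&(X<690)&(Y>-95)&(Y<5)
    for lab,lo,hi in(('top42',38,46),('rim22',18.5,27)):
        k,l,st,c=cv2.connectedComponentsWithStats((w&(Z>lo)&(Z<hi)).astype(np.uint8),connectivity=4)
        for i in range(1,k):
            if st[i,4]>150:
                q=P[l==i];(cx,cy),r=cv2.minEnclosingCircle(q[:,:2].astype(np.float32))
                print(lab,st[i,4],c[i].round(),'mec',round(cx,1),round(cy,1),round(2*r,1),'zmed',np.median(q[:,2]).round(1))
E
python3 - <<'E'
from h import *
s=arm.read_state();print(s['position'],s['gripper_width'])
d=cam('wrist');bay(d)
E
```

```text
[498.64835525 -42.81782997  93.89024554] 34.14640683337815
top42 3643 [329.  59.] mec 603.8 -45.3 35.9 zmed 41.4
rim22 6130 [328.  62.] mec 603.9 -45.4 63.9 zmed 21.3
```

>>> servo_tool --pt "0 0.001 -0.1 0 0 0 0" --pt "0 0 -0.12 0 0 0 0" --pt "0 0 -0.08 0 0 0 0" --pt "0 0 -0.03 0 0 0 0" --pt "0 0 -0.015 0 0 0 0" --pt "0 0 -0.01 0 0 0 0" --pt "0 0 0 0 0 0 0" --pt "0 0 0 0 0 0 0"

```text
clock: 35.0
position: [499.8, -42.5, -11.5]
ee_rot: [1.0, -0.0, 0.001, -0.0]
contact_force: [0.4, -0.1, -2.8]
gripper_width: 34.0
grasp_force: 60.5
```

Nudge −1 mm in x, lower it, release, and go to the hub-down flange.

>>> servo_tool --pt "-0.004 0 -0.004 0 0 0 0" --pt "0 0 0 0 0 0 0" --pt "0 0 0 0 0 0 1" --pt "0 0 0 0 0 0 1" --pt "0 0 0 0 0 0 1" --pt "0 0 0 0 0 0 1" --pt "0 0 0.05 0 0 0 1" --pt "0 0 0.13 0 0 0 1" --pt "0 0 0.15 0 0 0 1" --pt "-0.03 0.1 0.15 0 0 0 1" --pt "-0.03 0.14 0 0 0 0 1" --pt "-0.03 0.14 0 0 0 0 1" --pt "-0.03 0.14 0 0 0 0 1" --pt "-0.03 0.14 0 0 0 0 1" --pt "-0.03 0.14 0 0 0 0 1" --pt "-0.03 0.14 0 0 0 0 1" --pt "-0.03 0.14 0 0 0 0 1" --pt "-0.03 0.14 0 0 0 0 1" --pt "-0.03 0.07 0 0 0 0 1" --pt "0 0 0 0 0 0 1"

```text
clock: 37.5
position: [407.5, 345.6, 130.4]
ee_rot: [1.0, 0.001, -0.0, 0.0]
contact_force: [-0.7, -0.7, 0.0]
gripper_width: 85.3
grasp_force: 0.0
```

```bash
python3 - <<'E'
from h import *
s=arm.read_state();print(s['position'],R.from_quat(s['ee_rot']).as_matrix()[:2,1].round(4))
d=cam('wrist');flanges(d)
E
```

```text
[407.54456396 345.64375707 130.38476359] [ 0.0016 -1.    ]
top36 4683 [207. 202.] mec 419.4 431.3 93.0 zmed 34.0
top36 5652 [325. 222.] mec 406.9 345.2 63.8 zmed 35.3
rim16 259 [233. 201.] mec 415.7 417.9 81.5 zmed 16.3
rim16 3321 [601. 215.] mec 407.6 130.5 59.6 zmed 18.0
```

>>> servo_tool --pt "-0.002 -0.001 -0.1 0 0 0 1" --pt "0 0 -0.14 0 0 0 1" --pt "0 0 -0.14 0 0 0 1" --pt "0 0 -0.08 0 0 0 1" --pt "0 0 -0.035 0 0 0 1" --pt "0 0 -0.016 0 0 0 1" --pt "0 0 0 0 0 0 1" --pt "0 0 0 0 0 0 0" --pt "0 0 0 0 0 0 0" --pt "0 0 0 0 0 0 0" --pt "0 0 0 0 0 0 0" --pt "0 0 0 0 0 0 0"

```text
clock: 39.05
position: [408.2, 345.0, -21.0]
ee_rot: [1.0, -0.0, 0.001, -0.001]
contact_force: [-0.8, -0.8, 5.1]
gripper_width: 61.7
grasp_force: 64.6
```

>>> servo_tool --pt "0 0 0.05 0 0 0 0" --pt "0 0 0.13 0 0 0 0" --pt "0 0 0.13 0 0 0 0" --pt "0.024 -0.05 0.07 0 0 0 0" --pt "0.046 -0.12 0 0 0 0 0" --pt "0.046 -0.125 0 0 0 0 0" --pt "0.046 -0.125 0 0 0 0 0" --pt "0.046 -0.125 0 0 0 0 0" --pt "0.046 -0.125 0 0 0 0 0" --pt "0.046 -0.125 0 0 0 0 0" --pt "0.046 -0.125 0 0 0 0 0" --pt "0.046 -0.125 0 0 0 0 0" --pt "0.046 -0.125 0 0 0 0 0" --pt "0.046 -0.125 0 0 0 0 0" --pt "0 0 0 0 0 0 0" --pt "0 0 0 0 0 0 0" --pt "0 0 0 0 0 0 0"

```text
clock: 41.18
position: [552.4, -43.4, 91.7]
ee_rot: [1.0, 0.0, -0.0, -0.0]
contact_force: [0.8, 0.9, -2.1]
gripper_width: 61.7
grasp_force: 66.4
```

```bash
python3 - <<'E'
from h import *
s=arm.read_state();p=s['position'];print(p,s['gripper_width'],s['contact_force'])
d=cam('wrist');bay(d);save(d,'w11')
P=cloud(d);X,Y,Z=P[...,0],P[...,1],P[...,2]
zt=p[2]+21+36
m=(abs(Z-zt)<3)&(abs(X-p[0])<50)&(abs(Y-p[1])<34)&(d['image'].min(2)>90)
q=P[m];print('held top',len(q),cv2.minEnclosingCircle(q[:,:2].astype(np.float32)),np.median(q[:,2]),q.max(0))
E
```

```text
[552.40473419 -43.43658119  91.65423814] 61.690842032546385 [ 0.79649472  0.86427959 -2.10769195]
top42 2925 [328. 160.] mec 603.9 -45.4 36.1 zmed 41.4
rim22 5028 [327. 151.] mec 603.7 -45.2 63.9 zmed 21.3
held top 18130 ((550.9483032226562, -43.72172164916992), 32.19639205932617) 147.89801476871318 [583.05814371 -12.66629838 149.88827182]
```

View pics/w11.png

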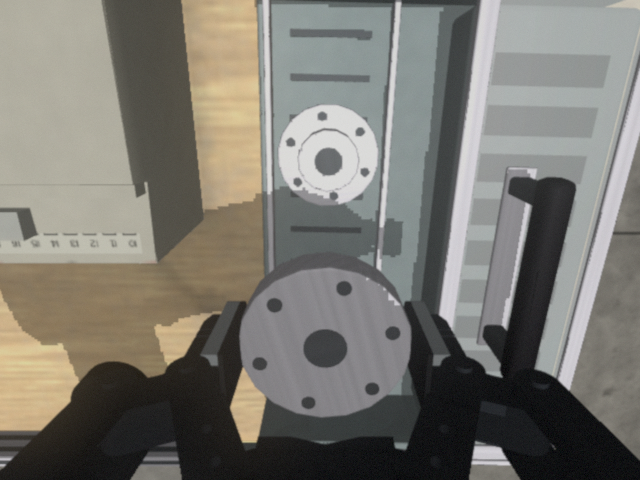

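The view shows the far hub-up seated at (328,155) and the hub-down held at (325,335). The near hub-up is hidden, so I'll get it from the scene camera, calibrated against the far one.

```bash
python3 - <<'E'
from h import *
d=cam('scene');bay(d)
d=cam('side');bay(d)
E
```

```text
top42 299 [460. 337.] mec 602.1 -47.4 36.9 zmed 41.2
top42 384 [410. 365.] mec 497.2 -44.0 37.7 zmed 41.2
rim22 546 [457. 347.] mec 602.6 -48.1 65.3 zmed 21.2
rim22 672 [408. 377.] mec 496.0 -44.1 65.7 zmed 21.3
rim22 171 [344. 203.] mec 495.7 -37.1 65.7 zmed 21.8
```

>>> servo_tool --pt "0 0 -0.08 0 0 0 0" --pt "0 0 -0.1 0 0 0 0" --pt "0 0 -0.06 0 0 0 0" --pt "0 0 -0.02 0 0 0 0" --pt "0 0 0 0 0 0 0" --pt "0 0 0 0 0 0 0" --pt "0 0 0 0 0 0 0"

```text
clock: 42.2
position: [553.4, -44.2, 14.3]
ee_rot: [1.0, -0.0, 0.001, -0.0]
contact_force: [0.2, 0.3, -1.9]
gripper_width: 61.6
grasp_force: 66.4
```

```bash
python3 - <<'E'
from h import *
s=arm.read_state();p=s['position'];print(p)
d=cam('wrist');bay(d);P=cloud(d);X,Y,Z=P[...,0],P[...,1],P[...,2]
m=(abs(Z-p[2]-57)<3)&(abs(X-p[0])<50)&(abs(Y-p[1])<34)&(d['image'].min(2)>90)
q=P[m];print('held top',len(q),cv2.minEnclosingCircle(q[:,:2].astype(np.float32)),np.median(q[:,2]))
E
```

```text
[553.40236144 -44.17782749  14.28552397]
top42 6226 [327. 188.] mec 603.9 -45.3 35.9 zmed 41.4
top42 1131 [320. 423.] mec 495.3 -42.3 34.4 zmed 41.3
rim22 9552 [327. 169.] mec 603.8 -45.4 63.9 zmed 21.3
held top 18175 ((551.6218872070312, -44.09312057495117), 32.369163513183594) 70.51912399859617
```

>>> servo_tool --pt "-0.0013 0.001 -0.03 0 0 0 0" --pt "0 0 -0.02 0 0 0 0" --pt "0 0 0 0 0 0 0" --pt "0 0 0 0 0 0 0"

```text
clock: 42.75
position: [552.5, -44.0, -1.7]
ee_rot: [1.0, -0.0, -0.0, 0.0]
contact_force: [0.4, -0.2, -1.9]
gripper_width: 61.7
grasp_force: 66.4
```

>>> servo_tool --pt "0 0 -0.02 0 0 0 0" --pt "0 0 -0.015 0 0 0 0" --pt "0 0 -0.006 0 0 0 0" --pt "0 0 0 0 0 0 0" --pt "0 0 0 0 0 0 0"

```text
clock: 43.38
position: [552.6, -44.0, -13.8]
ee_rot: [1.0, -0.0, 0.0, -0.0]
contact_force: [0.3, 0.2, -2.9]
gripper_width: 61.9
grasp_force: 66.4
```

Lower the last millimetre, release, lift and look.

>>> servo_tool --pt "0 0 -0.004 0 0 0 0" --pt "0 0 0 0 0 0 0" --pt "0 0 0 0 0 0 1" --pt "0 0 0 0 0 0 1" --pt "0 0 0 0 0 0 1" --pt "0 0 0 0 0 0 1" --pt "0 0 0.05 0 0 0 1" --pt "0 0 0.1 0 0 0 1" --pt "0 0 0.15 0 0 0 1" --pt "-0.1 0 0.15 0 0 0 1" --pt "-0.15 0 0.15 0 0 0 1" --pt "0 0 0 0 0 0 1" --pt "0 0 0 0 0 0 1"

```text
clock: 45.0
position: [478.3, -43.9, 164.9]
ee_rot: [1.0, -0.0, 0.001, -0.0]
contact_force: [-0.0, 0.4, -0.3]
gripper_width: 85.6
grasp_force: 0.0
```

```bash
python3 - <<'E'
from h import *
s=arm.read_state();p=s['position'];print(p,s['contact_force'])
d=cam('wrist');bay(d);save(d,'w12');P=cloud(d);X,Y,Z=P[...,0],P[...,1],P[...,2];D=d['image'].max(2)<70
q=P[(X>470)&(X<640)&(Y<-110)&(Y>-200)&(Z>94)&(Z<106)&D];print('handle',len(q),cv2.minAreaRect(q[:,:2].astype(np.float32)))
E
```

```text
[478.28180985 -43.90612961 164.87372207] [-0.01217482  0.4186997  -0.25305851]
top42 2227 [326.  40.] mec 603.9 -45.3 36.0 zmed 41.4
top42 5938 [325. 117.] mec 551.2 -43.9 63.8 zmed 41.3
top42 1574 [323. 188.] mec 498.6 -42.4 35.8 zmed 41.3
rim22 3268 [326.  39.] mec 604.0 -45.3 63.7 zmed 21.3
rim22 2275 [323. 186.] mec 498.4 -42.4 63.6 zmed 21.3
handle 4647 ((548.8102416992188, -146.17352294921875), (14.29537296295166, 107.95877075195312), 88.5208740234375)
```

View pics/w12.png

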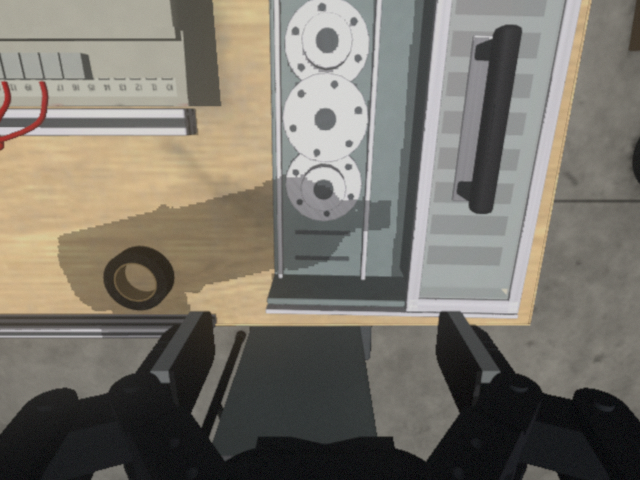

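The row stands hub-up, hub-down, hub-up at (325,40), (325,118) and (323,188), with spacings of 52.7 and 52.6 mm, level at z 42 and centred in the trough. Now I'll shut the guard by its handle at (495,120).

>>> servo_tool --pt "0.08 -0.11 0 0 0 0 1" --pt "0.08 -0.12 0 0 0 0 1" --pt "0.076 -0.111 0 0 0 0 1" --pt "0 0 -0.1 0 0 0 1" --pt "0 0 -0.12 0 0 0 1" --pt "0 0 -0.1 0 0 0 1" --pt "0 0 -0.06 0 0 0 1" --pt "0 0 -0.03 0 0 0 1" --pt "0 0 0 0 0 0 1" --pt "0 0 0 0 0 0 0" --pt "0 0 0 0 0 0 0" --pt "0 0 0 0 0 0 0" --pt "0 0 0 0 0 0 0" --pt "0 0 0 0 0 0 0" --pt "0 0 0 0 0 0 0" --pt "0 0 0 0 0 0 0"

```text
clock: 47.05
position: [549.2, -146.4, 41.7]
ee_rot: [1.0, -0.001, 0.0, 0.0]
contact_force: [-1.8, -0.0, 4.9]
gripper_width: 13.1
grasp_force: 59.0
```

>>> servo_tool --pt "0 0.02 0 0 0 0 0" --pt "0.001 0.04 0 0 0 0 0" --pt "0.001 0.05 0 0 0 0 0" --pt "0.001 0.05 0 0 0 0 0" --pt "0.002 0.05 0 0 0 0 0" --pt "0.001 0.05 0 0 0 0 0" --pt "0.001 0.05 0 0 0 0 0" --pt "0.001 0.035 0 0 0 0 0" --pt "0.001 0.015 0 0 0 0 0" --pt "0 0.01 0 0 0 0 0" --pt "0 0 0 0 0 0 0"

```text
clock: 48.42
position: [551.9, -34.8, 41.7]
ee_rot: [1.0, -0.0, 0.0, -0.0]
contact_force: [-1.9, 0.9, 6.7]
gripper_width: 12.9
grasp_force: 59.2
```

>>> servo_tool --pt "0 0.006 0 0 0 0 0" --pt "0 0.006 0 0 0 0 0" --pt "0 0.004 0 0 0 0 0" --pt "0 0.003 0 0 0 0 0" --pt "0 0 0 0 0 0 0"

```text
clock: 49.05
position: [551.9, -31.8, 41.7]
ee_rot: [1.0, -0.001, -0.0, 0.001]
contact_force: [1.2, -10.5, 4.3]
gripper_width: 12.7
grasp_force: 59.2
```

>>> servo_tool --pt "0 0.005 0 0 0 0 0" --pt "0 0 0 0 0 0 0" --pt "0 -0.008 0 0 0 0 0" --pt "0 0 0 0 0 0 1" --pt "0 0 0 0 0 0 1" --pt "0 0 0 0 0 0 1" --pt "0 0 0 0 0 0 1" --pt "0 0 0.08 0 0 0 1" --pt "0 0 0.15 0 0 0 1" --pt "-0.1 0 0.15 0 0 0 1" --pt "-0.15 0 0.12 0 0 0 1" --pt "0 0 0 0 0 0 1" --pt "0 0 0 0 0 0 1"

```text
clock: 50.68
position: [476.7, -30.3, 191.1]
ee_rot: [1.0, -0.0, 0.0, -0.0]
contact_force: [-0.2, 0.3, -1.4]
gripper_width: 85.3
grasp_force: 0.0
```

```bash
python3 - <<'E'
from h import *
s=arm.read_state();p=s['position'];print(p,s['contact_force'])
d=cam('wrist');bay(d);flanges(d);P=cloud(d);X,Y,Z=P[...,0],P[...,1],P[...,2];D=d['image'].max(2)<70
q=P[(X>470)&(X<640)&(Y<-5)&(Y>-60)&(Z>94)&(Z<106)&D];print('handle',len(q),cv2.minAreaRect(q[:,:2].astype(np.float32)))
d=cam('scene');save(d,'s12')
E
```

```text
[476.65980445 -30.30683662 191.09430682] [-0.23601542  0.30252872 -1.35491446]
rim16 1914 [161. 266.] mec 407.7 130.2 59.6 zmed 17.9
handle 1309 ((551.3817138671875, -32.138790130615234), (12.25551700592041, 106.9012451171875), 88.48693084716797)
```

View pics/s12.png

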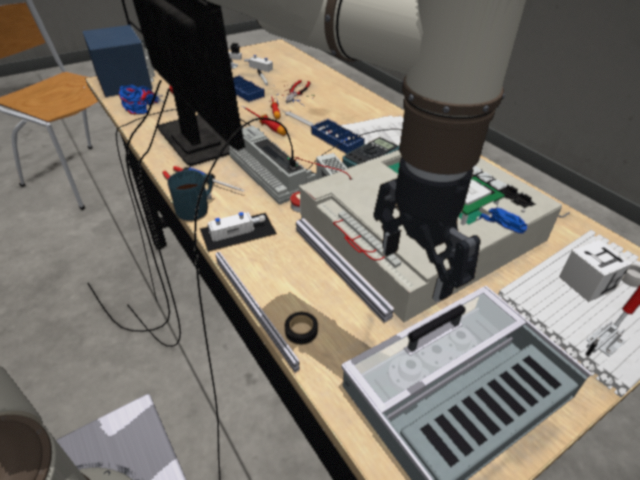

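The scene shows the guard shut over the three lapped flanges at (430,355), the cylinder on the mat at (235,225), the tape still at (302,326) and no flange left on the table. Handing in.

```bash
python3 -c "
from bench import arm
print(arm.job_done())"
```

```text
the job is handed in; nothing more can be done
None
```

The job is handed in at about 51 s. The guard was opened to its stop, the air cylinder lies within about 1 mm of the mat's centre, the three flanges stand lapped hub up / hub down / hub up in the bay at about 52.6 mm spacing, and the guard is fully shut over them.

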